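# Find the loaded heat-block cassette by its weight and dock it

## Task

Three look-alike heat-block cassettes stand on the bench: one holds its metal block, two are empty. Feel for the heavy one by gripping a cassette's fin and slightly tipping up one end (a centimetre or so, the other end staying on the bench); then set the heavy one on the dock's sprung carrier and press it down until both orange catches snap over its foot plate and hold it, and set the two empties down flat in the yellow tray, one in each slot, without dropping them. Keep every cassette roughly level throughout, and leave the bottle, the jar and the tube rack undisturbed.

Things in the scene. Friction and masses are not known exactly. Their poses are not given: they have to be found in the camera images.
- cassette_a_mid (a point): centre of one of three look-alike cassettes, 39 mm above its underside; own x = long axis, y across, z up; end for end alike. White case 112 x 60 mm, up to 42 mm above the underside, on a grey foot plate 132 x 60 x 6 mm that stands out 10 mm at each end. Along x on top, in the middle, a blue grip fin 108 long, 14 thick, from 42 to 78 mm above the underside.
- cassette_b_mid (a point): centre of one of three look-alike cassettes, 39 mm above its underside; own x = long axis, y across, z up; end for end alike. White case 112 x 60 mm, up to 42 mm above the underside, on a grey foot plate 132 x 60 x 6 mm that stands out 10 mm at each end. Along x on top, in the middle, a blue grip fin 108 long, 14 thick, from 42 to 78 mm above the underside.
- cassette_c_mid (a point): centre of one of three look-alike cassettes, 39 mm above its underside; own x = long axis, y across, z up; end for end alike. White case 112 x 60 mm, up to 42 mm above the underside, on a grey foot plate 132 x 60 x 6 mm that stands out 10 mm at each end. Along x on top, in the middle, a blue grip fin 108 long, 14 thick, from 42 to 78 mm above the underside.
- cassette_a: body of the cassette at cassette_a_mid; origin under its centre, same axes. Loaded 0.52 to 0.64 kg, empty 0.18 kg, balanced; names and looks do not tell which. Near each end of the fin, x = +42 and -42 mm, 66 mm above the underside, round steel studs stand 4 mm out of both sides (22 mm over them): gripped there it pivots freely as it tips, pulling down by 3 to 5 N loaded, 1 to 2 N empty.
- cassette_b: body of the cassette at cassette_b_mid; origin under its centre, same axes. Loaded 0.52 to 0.64 kg, empty 0.18 kg, balanced; names and looks do not tell which. Near each end of the fin, x = +42 and -42 mm, 66 mm above the underside, round steel studs stand 4 mm out of both sides (22 mm over them): gripped there it pivots freely as it tips, pulling down by 3 to 5 N loaded, 1 to 2 N empty.
- cassette_c: body of the cassette at cassette_c_mid; origin under its centre, same axes. Loaded 0.52 to 0.64 kg, empty 0.18 kg, balanced; names and looks do not tell which. Near each end of the fin, x = +42 and -42 mm, 66 mm above the underside, round steel studs stand 4 mm out of both sides (22 mm over them): gripped there it pivots freely as it tips, pulling down by 3 to 5 N loaded, 1 to 2 N empty.
- dock: loading dock fixed to the bench: white base 210 x 96 x 8 mm (x, y, z), grey guides; origin under its centre, on the bench. A cassette goes in from above, centred on the origin, long axis along the dock's x, either way round. The guides leave its foot plate 2.5 mm play each way; they are upright to 50 mm above the bench and flare outward 5 mm up to 59 mm.
- dock_seat (a point): centre of the carrier's top when it is up, 44 mm above the bench; the aluminium carrier plate is 112 x 54 mm. The catches snap over the foot plate by themselves once the cassette's underside has been pressed to about 17 mm above the bench; the hard stop comes at 13.5 mm.
- carrier (a joint): how far the sprung carrier has sunk, m: 0 up, 0.0305 hard stop. The upward spring push on a cassette is about 5 N at 0 and 13 N at 0.027; the loaded cassette alone sinks it 0 to 6 mm. Held by the catches it stays at about 0.026. Pressing the loaded cassette home takes roughly 5 to 15 N beyond its own weight.
- catch_near (a joint): how far the orange sprung catch at the dock's -x end is pushed outward, m: 0 closed, 0.010 fully back. Its top slopes (39 down to 27 mm above the bench); its nose, underside 24 mm above the bench, reaches 4.5 mm over the foot plate
- catch_far (a joint): the same for the catch at the dock's +x end
- tray: yellow return tray fixed to the bench, 170 x 180 x 32 mm (x, y, z) outside, walls, divider and floor 5 mm thick; origin at the centre of its underside. A divider along its x at y = 0 makes two slots, each 160 x 82.5 mm inside, centred at y = +43.75 and -43.75 mm; a cassette lies in a slot with its long axis along the tray's x.
- bottle: bystander: amber bottle with orange cap, 60 mm diameter, 135 mm high; origin at the centre of its underside
- jar: bystander: clear jar with blue cap, 64 mm diameter, 85 mm high; origin at the centre of its underside
- tube_rack: bystander: green tube rack, 56 x 110 mm (x, y), 65 mm high with its tubes; origin at the centre of its underside
There are look-alikes about, which are no part of the job. Several things have the shape of the tray; the one meant has the colours described above.

How it is judged:
By the outcome, as a careful person would: the job done as asked, in the order asked, and still so for the second after the job is handed in, with the robot touching nothing.
It also fails if it takes over 72 s, if anything falls off the work surface, if the arm or the gripper's body presses on something with over 40 N, if the wrist force passes 120 N, or if a joint passes its speed limit or range.

## Robot

A 6-joint arm with a two-finger parallel gripper is mounted at the origin on the work surface. World frame = base frame: x ahead of the robot, y to its left, z up, the work surface at z = 0. Lengths are in m, angles in rad, forces in N, time in s.
With the tool pointing down it reaches from about 0.275 to 0.875 m from the base axis. Payload 12.5 kg.
Tool frame: the origin (TCP) lies midway between the tips of the shut fingers; the grasp point (between the pads) lies 19 mm behind it (grasp_offset is the distance from the TCP to the grasp point, in m); z points along the fingers, y is the line along which they close (so a half turn about z gives the same grasp; the last joint's range is limited). The gripper opens to 85 mm and grips with 20 to 120 N. Pads are 22 mm wide; open, the fingers measure 114 mm over their backs; the gripper's body (76 mm by 85 mm) begins 54 mm behind the grasp point. The pads swing forward as they close: fully open they stand 13 mm farther back than shut.
Start: joints at [-1.247, 0.351, 1.652, -0, 1.139, -0.085], TCP at [0.219, -0.505, 0.231] pointing down, gripper open.
Joint ranges: [-2.75, 2.75], [-0.79, 2.1], [0.01, 2.65], [-1.57, 4.71], [0.07, 3.14], [-2.87, 2.87]. Speed limits (rad/s): [2.22, 2.22, 2.79, 3.14, 3.14, 3.14].

## Interface

Orientations are given as a unit quaternion [x, y, z, w].
In Python, from cell import read_state, capture, camera_model, finish_job, grasp_offset gives the robot as it stands.
- The arm moves only by the shell command python3 -m inch 'ROWS' [FORCE]. ROWS is JSON, a list that holds one entry, the list of rows, each a list of 7 numbers: the shift along the tool's x, y, z in m, then the turn, a rotation vector about the tool's x, y, z in rad, then the closure, from -1 (fully open) to 1 (shut). In form: [[[x, y, z, rx, ry, rz, grip], ...]]. A call has 1 to 12 rows; each row shifts and turns the commanded pose from where the row before left it, along the tool's axes as they then stand; what a row does not reach is not made up. A row lasts 1/8 s, in which the tool goes at most 62.5 mm and 10.7 degrees, less where a joint would pass 70% of its speed; a pose out of reach is approached as far as the arm can. A call is refused whole if a number of a shift passes 0.0625 or a number of a turn 0.188, either way. A call with a gripper value outside its range is refused whole. The fingers move at their own pace and stop on an object; FORCE is the grip in N (left out, the last holds). Time passes only in rows, so rows that do not move let the fingers close. It gives the time, the measured TCP pose, the force, the opening and the grip force at its end, in the units of the state.
- read_state(): the state, without advancing time (a new reading comes with each control period).
- capture(name): name is "scene" or "top" or "wrist"; returns (picture, depth): 384x512x3 uint8, blue, green, red; 384x512 float32, m along the optical axis (not along the pixel's ray), 0 where there is no reading.
- camera_model(name): a dict with "vfov" (degrees; the focal length in pixels is half the picture's height over the tangent of half this angle, whatever the lens; pixels are square), "cx", "cy" (the principal point, pixels), "dist_coeffs" ([k1, k2, p1, p2, k3] as OpenCV has them; the pictures are not rectified), "R" (3x3) and "t" (3): a world point X has camera coordinates R X + t. Camera axes: x right, y down, z forward; pixel columns grow to the right and rows downward; lengths in m; the calibration is good to about 2 mm. A picture is of the moment at which its call begins: read the wrist's pose just before it. camera_model takes no time and is no camera call; for the wrist camera it gives the pose at the moment of the call.
- finish_job(): hands the job in; it is judged then, once.
The state is a dict: "t": time; "qpos": joint angles; "joint_vel": joint speeds; "tau": joint torques, N m; "ee_pos": TCP position; "tool_rot": TCP orientation; "contact_force": force on the tool from outside, world axes, zero at the start; "ft_torque": the same for the moment, N m; "width": opening from 0.0 (shut) to 1.0 (fully open); "gripper_force": force on a finger pad.
Only numpy, scipy, OpenCV 4.12 (cv2) and the standard library are available. Lean on these libraries where they do the work, as an engineer would, in place of code of your own. Each camera call takes 0.05 s, during which the arm holds its last target. There are 200 camera calls.

## Working session

There is one attempt and no reset: what is moved stays moved. The work goes in short steps, Python scripts to look and compute and a shell command to move; the robot and the scene stay as the last step left them, time stands still between calls to the robot, and variables do not carry over. Pictures are saved under pics/ and viewed, at most 11 in all, crops included, and the job is handed in when it is done.

```bash
ls; mkdir -p pics
cat > h.py <<'E'
import numpy as np, cv2
from cell import *
def K(m):
    f=192/np.tan(np.radians(m["vfov"])/2)
    return np.array([[f,0,m["cx"]],[0,f,m["cy"]],[0,0,1]]),np.array(m["dist_coeffs"],float)
def ray(m,uv):
    k,d=K(m); p=cv2.undistortPoints(np.array(uv,float).reshape(-1,1,2),k,d).reshape(-1,2)
    R=np.array(m["R"]);t=np.array(m["t"])
    return -R.T@t, np.c_[p,np.ones(len(p))]@R
def onplane(m,uv,z):
    o,d=ray(m,uv); return o+d*((z-o[2])/d[:,2])[:,None]
def cloud(m,dep):
    v,u=np.mgrid[0:384,0:512]
    o,d=ray(m,np.c_[u.ravel(),v.ravel()])
    return (o+d*dep.reshape(-1,1)).reshape(384,512,3)
E
python3 - <<'E'
from h import *
s=read_state(); print(s,grasp_offset if not callable(grasp_offset) else grasp_offset())
for n in("scene","top"):
    m=camera_model(n); a,d=capture(n); cv2.imwrite(f"pics/{n}.png",a); np.savez(f"{n}.npz",a=a,d=d)
    print(n,-np.array(m["R"]).T@np.array(m["t"]),m["vfov"],m["dist_coeffs"])
a=np.vstack([np.load("top.npz")["a"]]); cv2.imwrite("pics/top2.png",cv2.resize(a,(800,600)))
E
```

```text
pics
{'t': 0.0, 'qpos': array([-1.24661803e+00,  3.51264878e-01,  1.65244011e+00,  1.74777811e-05,
        1.13909135e+00, -8.46302197e-02]), 'joint_vel': array([ 1.18810004e-04,  4.30197914e-04, -7.57126072e-04,  1.54976590e-03,
       -3.70166122e-05, -1.05166880e-03]), 'tau': array([-7.32884855e-04, -5.06111026e+01, -2.91408634e+01, -1.08863399e-04,
        4.43213430e-03,  1.70655272e-05]), 'ee_pos': array([ 0.21853845, -0.50435185,  0.23073664]), 'tool_rot': array([ 9.79182650e-01,  2.02980235e-01, -6.40351438e-05, -5.98481694e-04]), 'contact_force': array([-0.22144689,  0.75162751,  0.42401638]), 'ft_torque': array([-0.01604803,  0.01393782,  0.00667164]), 'gripper_force': 0.0, 'width': 0.9981168872375427} 0.0187
scene [0.94840134 0.9270711  1.28303027] 44.708750483294494 [0.05834294 0.         0.         0.         0.        ]
top [0.33056753 0.13213292 1.66289557] 47.27183188548113 [0.04845089 0.         0.         0.         0.        ]
```

View pics/top2.png

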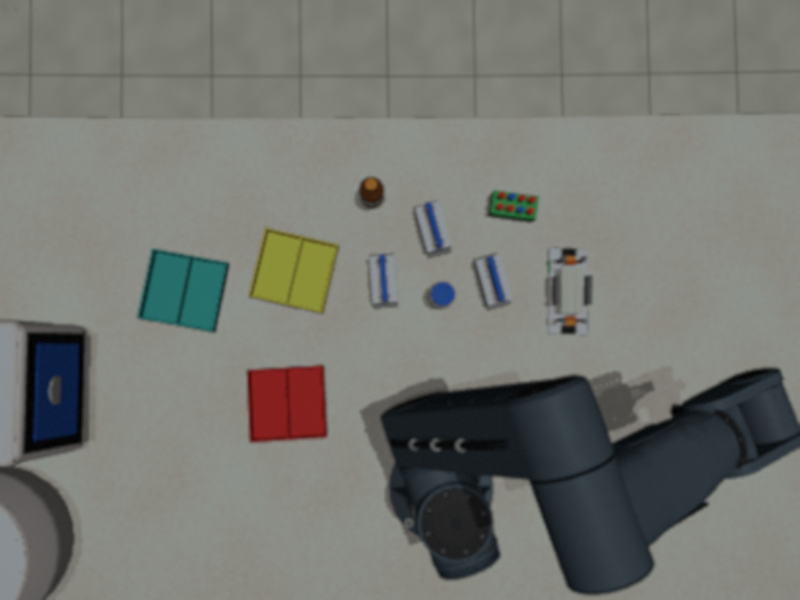

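View pics/scene.png

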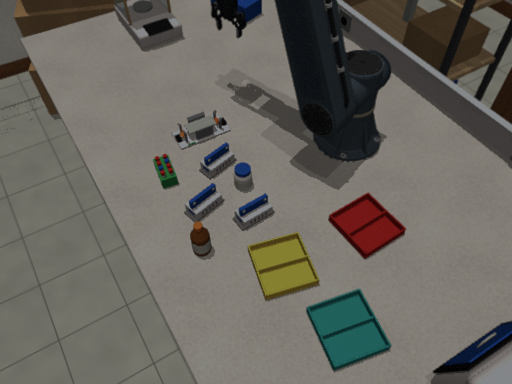

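The top view (800x600 scale) shows cassettes at (383,279), (432,228) and (492,280), the jar at (442,294) and the dock at (570,290). The yellow tray is at (294,271), the bottle at (371,190) and the rack at (513,205).

Run:
```python
from h import *
z=np.load("top.npz"); a,d=z["a"],z["d"]; m=camera_model("top"); P=cloud(m,d)
h=cv2.cvtColor(a,cv2.COLOR_BGR2HSV)
def comps(name,mask,zz,mn=15):
    n,l,s,c=cv2.connectedComponentsWithStats(mask.astype(np.uint8))
    for i in range(1,n):
        if s[i,4]<mn: continue
        ys,xs=np.where(l==i)
        w=onplane(m,np.c_[xs,ys],zz)
        if abs(w[:,1].mean()-.1)>.55 or w[:,0].mean()<.2: continue
        r=cv2.minAreaRect(w[:,:2].astype(np.float32))
        v=np.linalg.svd(w[:,:2]-w[:,:2].mean(0))[2] if len(w)<1500 else np.zeros((1,2))
        print(name,c[i].round(1),s[i,4],"mean",w.mean(0).round(4),"rect",np.round(r[0],4),np.round(r[1],3),round(r[2],1),"ang",np.degrees(np.arctan2(v[0][1],v[0][0])).round(1),"z",np.percentile(P[ys,xs,2],[10,50,90]).round(3))
H,S,V=[h[...,i].astype(int) for i in range(3)]
comps("blue",(H>100)&(H<125)&(S>130)&(V>60),.078)
comps("yellow",(H>22)&(H<33)&(S>130),.032,200)
comps("orange",(H>5)&(H<18)&(S>130)&(V>90),.035,5)
comps("green",(H>45)&(H<80)&(S>100),.06)
```

```text
blue [277.3 143.7] 83 mean [0.6145 0.0134 0.078 ] rect [0.6149 0.0137] [0.103 0.011] 14.9 ang -165.2 z [0.073 0.077 0.081]
blue [245.  177.4] 70 mean [0.4921 0.1329 0.078 ] rect [0.4917 0.1329] [0.099 0.008] 4.1 ang -176.0 z [0.073 0.077 0.082]
blue [316.8 178.3] 92 mean [ 0.4859 -0.1282  0.078 ] rect [ 0.4856 -0.1284] [0.102 0.012] 14.6 ang -165.7 z [0.072 0.076 0.08 ]
blue [282.8 187.6] 157 mean [ 0.4532 -0.004   0.078 ] rect [ 0.4538 -0.0029] [0.047 0.047] 89.4 ang -165.4 z [0.08  0.084 0.089]
yellow [187.6 172.8] 2077 mean [0.5161 0.3461 0.032 ] rect [0.5162 0.3458] [0.175 0.164] 76.2 ang 0.0 z [-0.     0.005  0.024]
orange [237.1 117.3] 55 mean [0.7233 0.16   0.035 ] rect [0.7227 0.1602] [0.03  0.027] 89.6 ang -79.7 z [0.126 0.134 0.138]
orange [321.1 124.4] 7 mean [ 0.6936 -0.1561  0.035 ] rect [ 0.6934 -0.1556] [0.013 0.008] 43.8 ang -132.9 z [0.045 0.06  0.066]
orange [319.9 131.3] 7 mean [ 0.6676 -0.1507  0.035 ] rect [ 0.6659 -0.1503] [0.013 0.011] 44.3 ang 68.5 z [0.054 0.062 0.063]
orange [327.  132.4] 7 mean [ 0.663  -0.1775  0.035 ] rect [ 0.6627 -0.1775] [0.013 0.008] 43.8 ang -142.7 z [0.053 0.067 0.069]
orange [364.8 166.1] 29 mean [ 0.5339 -0.3161  0.035 ] rect [ 0.5344 -0.3168] [0.023 0.015] 89.3 ang -79.0 z [0.022 0.03  0.037]
orange [364.8 205. ] 31 mean [ 0.3883 -0.3117  0.035 ] rect [ 0.3884 -0.3124] [0.023 0.015] 89.4 ang -79.0 z [0.023 0.031 0.041]
green [326.8 132.8] 245 mean [ 0.6564 -0.172   0.06  ] rect [ 0.6593 -0.1772] [0.108 0.054] 79.8 ang -101.7 z [0.011 0.042 0.047]
```

```bash
cat >> h.py <<'E'
from scipy.spatial.transform import Rotation as Ro
def go(p,th,s=None):
    "shift in present tool axes (mm) to world TCP p, and tool-z turn to yaw th (deg)"
    s=s or read_state(); R=Ro.from_quat(s["tool_rot"])
    D=R.as_matrix().T@(np.array(p)-s["ee_pos"])
    X=R.as_matrix()[:,0]; yaw=np.arctan2(X[1],X[0])
    dy=(np.radians(th)-yaw+np.pi/2)%np.pi-np.pi/2
    # tilt residual
    Z=R.as_matrix()[:,2]
    print("t",round(s["t"],2),"pos",s["ee_pos"].round(4),"yaw",np.degrees(yaw).round(2),"tiltz",Z.round(4)[:2],"| shift mm",(D*1e3).round(1),"turn z",round(-dy,4),"F",np.round(s["contact_force"],2),"w",round(s["width"],3))
E
python3 -c "
from h import *
go([.44,-.14,.23],14.5)"
```

```text
t 0.1 pos [ 0.2186 -0.5044  0.2308] yaw 23.42 tiltz [-0.0003  0.001 ] | shift mm [ 348.  -246.3    1.1] turn z 0.1557 F [-0.08 -0.52  0.3 ] w 1.0
```

```bash
python3 -m inch '[[[0.0435,-0.0308,0,0,0,0,-0.3],[0.0435,-0.0308,0,0,0,0,-0.3],[0.0435,-0.0308,0,0,0,0,-0.3],[0.0435,-0.0308,0,0,0,0,-0.3],[0.0435,-0.0308,0,0,0,0,-0.3],[0.0435,-0.0308,0,0,0,0,-0.3],[0.0435,-0.0308,0,0,0,0,-0.3],[0.0435,-0.0308,0,0,0,0.156,-0.3],[0,0,0,0,0,0,-0.3],[0,0,0,0,0,0,-0.3]]]'
python3 - <<'E'
from h import *
m=camera_model("wrist"); a,d=capture("wrist"); cv2.imwrite("pics/w1.png",a); np.savez("w1.npz",a=a,d=d)
go([.44,-.14,.23],14.5)
print(-np.array(m["R"]).T@np.array(m["t"]),m["vfov"],np.array(m["R"]).round(3).tolist())
h=cv2.cvtColor(a,cv2.COLOR_BGR2HSV).astype(int); H,S,V=h[...,0],h[...,1],h[...,2]
P=cloud(m,d)
n,l,s,c=cv2.connectedComponentsWithStats(((H>100)&(H<125)&(S>130)&(V>60)).astype(np.uint8))
for i in range(1,n):
    if s[i,4]<300: continue
    ys,xs=np.where(l==i); p=P[ys,xs]; t=np.abs(p[:,2]-.078)<.006
    w=onplane(m,np.c_[xs,ys],.078); r=cv2.minAreaRect(w[t][:,:2].astype(np.float32)) if t.sum()>10 else 0
    print(s[i],t.sum(),np.percentile(p[:,2],[5,50,95]).round(3),r)
E
```

```text
t: 1.35
ee_pos: [0.4398, -0.1403, 0.2311]
tool_rot: [0.992, 0.127, -0.0, -0.0]
contact_force: [0.2, 0.1, -0.3]
width: 0.652
gripper_force: 0.0
t 1.4 pos [ 0.4396 -0.1408  0.2311] yaw 14.54 tiltz [-0.0005  0.    ] | shift mm [ 0.6 -0.6  1.1] turn z 0.0007 F [ 0.08 -0.51 -0.32] w 0.645
[ 0.51986427 -0.11890177  0.37454027] 71.58150261188023 [[0.251, -0.968, -0.0], [-0.917, -0.238, 0.319], [-0.309, -0.08, -0.948]]
[141   0  18  26 366] 365 [0.077 0.079 0.08 ] ((0.5770987868309021, 0.0002769092097878456), (0.01990984007716179, 0.013712786138057709), 14.929519653320312)
[   0    3   20  120 1451] 1443 [0.077 0.079 0.08 ] ((0.49512264132499695, 0.13141685724258423), (0.10699373483657837, 0.013829558156430721), 3.3170363903045654)
[ 255   87   13  100 1218] 1215 [0.077 0.079 0.08 ] ((0.4902196526527405, -0.13109509646892548), (0.10563520342111588, 0.01279507391154766), 14.41372013092041)
[ 113  115   52   53 2157] 15 [0.085 0.086 0.087] ((0.45977041125297546, 0.00034668296575546265), (0.04252460598945618, 0.047082822769880295), 28.288619995117188)
```

View pics/w1.png

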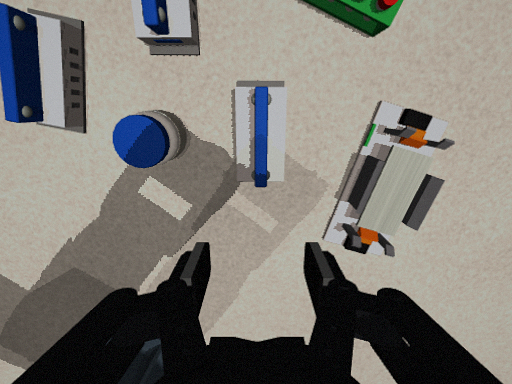

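Run:
```python
from h import *
z=np.load("w1.npz"); a,d=z["a"],z["d"]; m=camera_model("wrist"); P=cloud(m,d)
roi=np.zeros(d.shape,bool); roi[90:260,325:455]=1
for lo,hi in((.040,.048),(.004,.012),(.055,.062)):
    k=roi&(P[...,2]>lo)&(P[...,2]<hi); k=cv2.morphologyEx(k.astype(np.uint8),cv2.MORPH_OPEN,np.ones((3,3)))
    n,l,s,c=cv2.connectedComponentsWithStats(k)
    for i in range(1,n):
        if s[i,4]<60: continue
        q=P[l==i]; print(lo,s[i,4],c[i].round(),cv2.minAreaRect(q[:,:2].astype(np.float32)),q[:,2].mean().round(4))
h=cv2.cvtColor(a,cv2.COLOR_BGR2HSV).astype(int)
k=roi&(h[...,0]>4)&(h[...,0]<18)&(h[...,1]>150)
n,l,s,c=cv2.connectedComponentsWithStats(k.astype(np.uint8))
for i in range(1,n):
    if s[i,4]>30: q=P[l==i]; print("orange",c[i],np.median(q,0).round(4),q.min(0).round(4),q.max(0).round(4))
go([.4495,-.1415,.1],14.4)
```

```text
0.04 3776 [395. 191.] ((0.4634762406349182, -0.319227933883667), (0.06192737817764282, 0.11158692836761475), 87.28130340576172) 0.0449
0.004 2966 [368. 167.] ((0.4630393385887146, -0.3145291805267334), (0.09536048024892807, 0.20918679237365723), 87.10230255126953) 0.0089
0.004 404 [435. 129.] ((0.5526090860366821, -0.3548522889614105), (0.02506422996520996, 0.029829097911715508), 88.71467590332031) 0.009
0.004 156 [376. 248.] ((0.3687226474285126, -0.3482637107372284), (0.021413026377558708, 0.023538056761026382), 1.9434223175048828) 0.0089
0.055 82 [409. 130.] ((0.5401131510734558, -0.2945272624492645), (0.007616547867655754, 0.012576556764543056), 5.203071594238281) 0.0588
0.055 85 [447. 143.] ((0.5378646850585938, -0.34308093786239624), (0.012326306663453579, 0.0085563063621521), 86.79564666748047) 0.0585
0.055 241 [367. 191.] ((0.46004176139831543, -0.2763720452785492), (0.009441561065614223, 0.05828774720430374), 86.95628356933594) 0.0592
0.055 422 [428. 203.] ((0.4624563753604889, -0.35497868061065674), (0.009579448029398918, 0.06942510604858398), 87.41898345947266) 0.0585
0.055 64 [356. 243.] ((0.3898872435092926, -0.28917965292930603), (0.007152590900659561, 0.01413842011243105), 9.454537391662598) 0.0584
orange [414.73684211 138.92763158] [ 0.5326 -0.3212  0.0323] [ 0.5197 -0.3365  0.0196] [ 0.5486 -0.1194  0.3746]
orange [367.46666667 235.57254902] [ 0.3956 -0.3141  0.0331] [ 0.3761 -0.3319  0.0201] [ 0.4026 -0.2953  0.0551]
t 1.4 pos [ 0.4396 -0.1408  0.2311] yaw 14.54 tiltz [-0.0005  0.    ] | shift mm [  9.4   3.2 131.1] turn z 0.0024 F [ 0.08 -0.51 -0.32] w 0.645
```

```bash
python3 -m inch '[[[0.0094,0.0032,0.05,0,0,0.002,-0.3],[0,0,0.05,0,0,0,-0.3],[0,0,0.044,0,0,0,-0.3],[0,0,0.03,0,0,0,-0.3],[0,0,0.01,0,0,0,-0.3],[0,0,0,0,0,0,0],[0,0,0,0,0,0,0.5],[0,0,0,0,0,0,1],[0,0,0,0,0,0,1],[0,0,0,0,0,0,1],[0,0,0,0,0,0,1]]]' 40
python3 -c "
from h import *
go([.4495,-.1415,.047],14.4)"
```

```text
t: 2.78
ee_pos: [0.4506, -0.1415, 0.0485]
tool_rot: [0.992, 0.125, 0.001, 0.001]
contact_force: [-2.6, -3.3, 7.2]
width: 0.224
gripper_force: 38.8
t 2.77 pos [ 0.4506 -0.1415  0.0485] yaw 14.38 tiltz [ 0.002  -0.0012] | shift mm [-1.1 -0.3  1.5] turn z -0.0003 F [-2.55 -3.26  7.24] w 0.224
```

```bash
python3 -m inch '[[[0.0007,0,-0.002,0,0,0,1],[0.0015,0,-0.0025,0,0,0,1],[0.0015,0,-0.0025,0,0,0,1],[0,0,0,0,0,0,1],[0,0,0,0,0,0,1]]]' 40
python3 -m inch '[[[0.0015,0,-0.0025,0,0,0,1],[0.0015,0,-0.0025,0,0,0,1],[0,0,0,0,0,0,1],[0,0,0,0,0,0,1]]]' 40
```

```text
t: 3.4
ee_pos: [0.4534, -0.14, 0.0542]
tool_rot: [0.992, 0.125, -0.0, -0.0]
contact_force: [0.2, 1.0, -1.4]
width: 0.22
gripper_force: 39.0
t: 3.9
ee_pos: [0.4564, -0.1393, 0.0593]
tool_rot: [0.992, 0.125, -0.0, -0.0]
contact_force: [0.1, 0.7, -2.1]
width: 0.224
gripper_force: 39.1
```

```bash
cat >> h.py <<'E'
def avgF(n=8):
    F=[]
    for i in range(n): a,d=capture("top"); F.append(read_state()["contact_force"])
    print("avgF",np.mean(F,0).round(2),"sd",np.std(F,0).round(2)); return a,d
E
python3 -c "
from h import *
a,d=avgF(); cv2.imwrite('pics/t2.png',a)
m=camera_model('wrist');a,d=capture('wrist');P=cloud(m,d);h=cv2.cvtColor(a,cv2.COLOR_BGR2HSV)
k=(h[...,0]>100)&(h[...,0]<125)&(h[...,1]>130)&(h[...,2]>60)
q=P[k]; q=q[(np.hypot(q[:,0]-.49,q[:,1]+.131)<.07)]; print(len(q))
A=np.c_[(q[:,:2]-[.49,-.131])@[.968,.25],np.ones(len(q))]; print(np.linalg.lstsq(A,q[:,2],rcond=None)[0], A[:,0].min(),A[:,0].max())
"
```

```text
avgF [ 0.   -0.19 -1.91] sd [0.54 0.58 0.64]
6480
[-0.06424106  0.08676229] -0.046178924613911536 0.06592266906885037
```

```bash
python3 -m inch '[[[-0.0027,0,0.0045,0,0,0,1],[-0.0025,0,0.0045,0,0,0,1],[-0.0015,0,0.003,0,0,0,1],[0,0,0,0,0,0,0],[0,0,0,0,0,0,-0.3],[0,0,-0.01,0,0,0,-0.3],[0,0,-0.05,0,0,0,-0.3],[0,0,-0.06,0,0,0,-0.3],[0,0,-0.03,0,0,0,-0.3]]]' 40
python3 -c "
from h import *
go([.4532,.129,.2],3.3)"
```

```text
t: 5.48
ee_pos: [0.4506, -0.1413, 0.2009]
tool_rot: [0.992, 0.125, 0.002, 0.001]
contact_force: [0.7, 0.4, -0.8]
width: 0.648
gripper_force: 0.0
t 5.47 pos [ 0.4506 -0.1413  0.2009] yaw 14.37 tiltz [ 0.0038 -0.0016] | shift mm [  69.6 -261.2    0.4] turn z 0.1932 F [ 0.69  0.39 -0.79] w 0.648
```

```bash
python3 -m inch '[[[0.0139,-0.0522,0,0,0,0,-0.3],[0.0139,-0.0522,0,0,0,0,-0.3],[0.0139,-0.0522,0,0,0,0,-0.3],[0.0139,-0.0522,0,0,0,0,-0.3],[0.0139,-0.0522,0,0,0,0.097,-0.3],[0,0,0,0,0,0.096,-0.3],[0,0,0,0,0,0,-0.3],[0,0,0,0,0,0,-0.3]]]' 40
python3 - <<'E'
from h import *
m=camera_model("wrist"); a,d=capture("wrist"); cv2.imwrite("pics/w2.png",a); np.savez("w2.npz",a=a,d=d); P=cloud(m,d)
h=cv2.cvtColor(a,cv2.COLOR_BGR2HSV).astype(int); H,S,V=h[...,0],h[...,1],h[...,2]
n,l,s,c=cv2.connectedComponentsWithStats(((H>100)&(H<125)&(S>130)&(V>60)).astype(np.uint8))
for i in range(1,n):
    if s[i,4]<300: continue
    p=P[l==i]; p=p[np.abs(p[:,2]-.079)<.003]
    if len(p)>10: print(s[i],cv2.minAreaRect(p[:,:2].astype(np.float32)))
k=(H>22)&(H<33)&(S>130); p=P[k]; p=p[np.abs(p[:,2]-.032)<.004]; print(k.sum(),len(p),p.min(0),p.max(0)); 
if len(p): print(cv2.minAreaRect(p[:,:2].astype(np.float32)))
go([.4532,.129,.047],3.3)
E
```

```text
t: 6.48
ee_pos: [0.4525, 0.1286, 0.1975]
tool_rot: [1.0, 0.03, 0.0, 0.0]
contact_force: [0.8, -0.5, -0.9]
width: 0.647
gripper_force: 0.0
[ 401    0   17   81 1269] ((0.5976104736328125, 0.0064501529559493065), (0.062273602932691574, 0.014311614446341991), 14.714319229125977)
[ 249   94   15  110 1488] ((0.49474331736564636, 0.13236041367053986), (0.10653582215309143, 0.013196201995015144), 3.762880563735962)
22372 2498 [0.41801304 0.23983022 0.02800139] [0.61664269 0.42959211 0.03513852]
((0.5171079039573669, 0.33452990651130676), (0.15579189360141754, 0.16980643570423126), 76.1620101928711)
t 6.53 pos [0.4525 0.1285 0.1975] yaw 3.35 tiltz [ 0.0001 -0.    ] | shift mm [  0.7  -0.4 150.5] turn z 0.0009 F [-0.31  0.46 -0.28] w 0.645
```

View pics/w2.png

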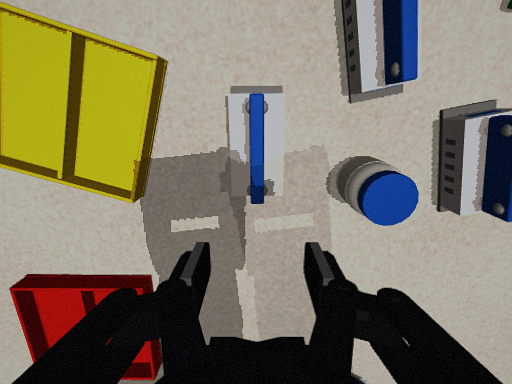

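```bash
python3 -m inch '[[[0.0004,-0.0012,0.05,0,0,-0.006,-0.3],[0,0,0.05,0,0,0,-0.3],[0,0,0.035,0,0,0,-0.3],[0,0,0.0155,0,0,0,-0.3],[0,0,0,0,0,0,0.3],[0,0,0,0,0,0,1],[0,0,0,0,0,0,1],[0.0007,0,-0.002,0,0,0,1],[0.0015,0,-0.0025,0,0,0,1],[0.0015,0,-0.0025,0,0,0,1],[0.0015,0,-0.0025,0,0,0,1],[0.0015,0,-0.0025,0,0,0,1]]]' 40
python3 -m inch '[[[0,0,0,0,0,0,1],[0,0,0,0,0,0,1]]]' 40
python3 -c "
from h import *
avgF()"
```

```text
t: 8.02
ee_pos: [0.4595, 0.1308, 0.0589]
tool_rot: [0.999, 0.032, -0.0, -0.0]
contact_force: [1.0, -1.1, -4.6]
width: 0.221
gripper_force: 39.1
t: 8.28
ee_pos: [0.4593, 0.1307, 0.0587]
tool_rot: [0.999, 0.032, -0.0, 0.0]
contact_force: [0.0, 0.7, -5.8]
width: 0.222
gripper_force: 39.1
avgF [ 0.06  0.12 -4.61] sd [0.46 0.52 0.42]
```

B is the heavy one: it pulls down 4.6 N, against 1.9 N for C. I'll set it back down, regrip it at mid-fin and carry it to the dock.

```bash
python3 -m inch '[[[-0.0027,0,0.0045,0,0,0,1],[-0.0025,0,0.0045,0,0,0,1],[-0.0015,0,0.003,0,0,0,1],[0,0,0,0,0,0,0],[0,0,0,0,0,0,-0.3],[0,0,0,0,0,0,-0.3],[0.021,0,-0.001,0,0,0,-0.3],[0.021,0,0,0,0,0,-0.3],[0,0,0,0,0,0,-0.3]]]' 40
python3 - <<'E'
from h import *
m=camera_model("wrist"); a,d=capture("wrist"); P=cloud(m,d)
h=cv2.cvtColor(a,cv2.COLOR_BGR2HSV).astype(int); H,S,V=h[...,0],h[...,1],h[...,2]
n,l,s,c=cv2.connectedComponentsWithStats(((H>100)&(H<125)&(S>130)&(V>60)).astype(np.uint8))
for i in range(1,n):
    if s[i,4]<300: continue
    p=P[l==i]; p=p[np.abs(p[:,2]-.079)<.003]
    if len(p)>10: print(s[i],cv2.minAreaRect(p[:,:2].astype(np.float32)))
go([.4947,.1324,.047],3.7)
E
```

```text
t: 9.8
ee_pos: [0.4956, 0.133, 0.0478]
tool_rot: [0.999, 0.032, 0.001, -0.0]
contact_force: [-0.7, -0.6, -0.1]
width: 0.647
gripper_force: 0.0
[ 244  180   31  161 4326] ((0.5040252208709717, 0.13381966948509216), (0.08886649459600449, 0.013495934195816517), 2.9887843132019043)
t 9.85 pos [0.4945 0.1329 0.0476] yaw 3.65 tiltz [-0.0003 -0.    ] | shift mm [0.2 0.6 0.6] turn z -0.0009 F [-0.73  0.77  0.19] w 0.651
```

```bash
python3 -m inch '[[[0,0,0,0,0,0,0.3],[0,0,0,0,0,0,1],[0,0,0,0,0,0,1],[0,0,0,0,0,0,1],[0,0,-0.01,0,0,0,1],[0,0,-0.03,0,0,0,1],[0,0,-0.045,0,0,0,1],[0,0,-0.04,0,0,0,1],[0,0,-0.01,0,0,0,1],[0,0,0,0,0,0,1]]]' 80
python3 -c "
from h import *
go([.463,-.315,.177],-2.8)"
```

```text
t: 11.1
ee_pos: [0.4944, 0.133, 0.1822]
tool_rot: [0.999, 0.032, -0.0, 0.0]
contact_force: [-0.5, 0.2, -7.1]
width: 0.151
gripper_force: 81.0
t 11.1 pos [0.4944 0.133  0.1822] yaw 3.65 tiltz [-0.0004 -0.    ] | shift mm [-59.9 445.1   5.2] turn z 0.1126 F [-0.47  0.22 -7.07] w 0.151
```

```bash
python3 -m inch '[[[-0.003,0.022,0,0,0,0,1],[-0.0066,0.049,0,0,0,0,1],[-0.0066,0.049,0,0,0,0,1],[-0.0066,0.049,0,0,0,0,1],[-0.0066,0.049,0,0,0,0,1],[-0.0066,0.049,0,0,0,0,1],[-0.0066,0.049,0,0,0,0,1],[-0.0066,0.049,0,0,0,0,1],[-0.0066,0.049,0,0,0,0.05,1],[-0.004,0.031,0,0,0,0.0626,1],[0,0,0,0,0,0,1],[0,0,0,0,0,0,1]]]' 80
python3 - <<'E'
from h import *
m=camera_model("wrist"); a,d=capture("wrist"); cv2.imwrite("pics/w3.png",a); np.savez("w3.npz",a=a,d=d); P=cloud(m,d)
m2=camera_model("top"); a2,d2=capture("top"); np.savez("t3.npz",a=a2,d=d2)
go([.463,-.315,.177],-2.8)
h=cv2.cvtColor(a,cv2.COLOR_BGR2HSV).astype(int); H,S,V=h[...,0],h[...,1],h[...,2]
n,l,s,c=cv2.connectedComponentsWithStats(((H>100)&(H<125)&(S>130)&(V>60)).astype(np.uint8))
for i in range(1,n):
    if s[i,4]<1500: continue
    p=P[l==i]; zt=np.percentile(p[:,2],90); p=p[np.abs(p[:,2]-zt)<.003]; print(zt,s[i],cv2.minAreaRect(p[:,:2].astype(np.float32)))
E
```

```text
t: 12.6
ee_pos: [0.4613, -0.3138, 0.1811]
tool_rot: [1.0, -0.024, -0.001, -0.001]
contact_force: [0.0, -0.0, -6.7]
width: 0.149
gripper_force: 81.0
t 12.7 pos [ 0.4617 -0.3137  0.1819] yaw -2.72 tiltz [-0.0013  0.0012] | shift mm [1.3 1.3 4.9] turn z 0.0014 F [-0.92 -0.51 -6.18] w 0.153
0.07972461803831458 [  26  120   71  109 1654] ((0.49021780490875244, -0.13094058632850647), (0.10671404004096985, 0.014809819869697094), 14.500673294067383)
0.2127753063251557 [ 242  178   31  163 4328] ((0.46959996223449707, -0.3134555518627167), (0.013718986883759499, 0.09169232100248337), 87.03119659423828)
```

View pics/w3.png

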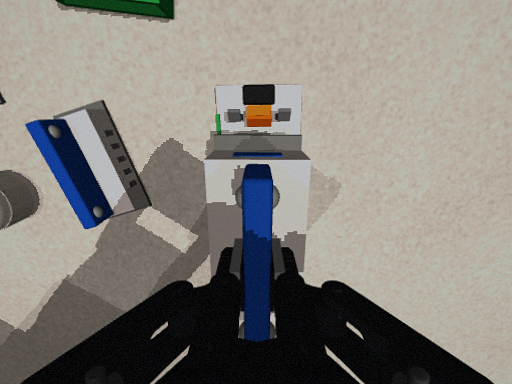

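Run:
```python
from h import *
z=np.load("w3.npz"); a,d=z["a"],z["d"]; m=camera_model("wrist"); P=cloud(m,d)
th=np.radians(-2.8); u=np.array([np.cos(th),np.sin(th)]); v=np.array([-u[1],u[0]])
c0=np.array([.463,-.315]); L=(P[...,:2]-c0)@np.c_[u,v]
k=(P[...,2]>.005)&(P[...,2]<.012)&(L[...,0]>.07)&(L[...,0]<.12)&(abs(L[...,1])<.06)
k=cv2.morphologyEx(k.astype(np.uint8),cv2.MORPH_OPEN,np.ones((3,3)))>0
q=L[k]; print("base far edge x (105)",np.percentile(q[:,0],[98,99.5,100]),"y edges(±48)",np.percentile(q[:,1],[0,.5,2,98,99.5,100]))
h=cv2.cvtColor(a,cv2.COLOR_BGR2HSV).astype(int)
k=(h[...,0]>4)&(h[...,0]<18)&(h[...,1]>150)&(abs(L[...,1])<.06)&(L[...,0]>.05)
print("orange",np.median(L[k],0),np.percentile(L[k],[2,98],axis=0))
for lo,hi in((.05,.066),):
    k=(P[...,2]>lo)&(P[...,2]<hi)&(L[...,0]>.06)&(abs(L[...,1])<.06); n,l,s,c=cv2.connectedComponentsWithStats(k.astype(np.uint8))
    for i in range(1,n):
        if s[i,4]>40: print(s[i],np.percentile(L[l==i],[2,50,98],axis=0).round(4).tolist())
w=onplane(m,[[216,86],[302,86]],.008); print("corners",(w[:,:2]-c0)@np.c_[u,v])
```

```text
base far edge x (105) [0.10576599 0.10676914 0.10693207] y edges(±48) [-0.04706172 -0.04644346 -0.04549628  0.04701326  0.04829864  0.0484892 ]
orange [0.07494764 0.00105923] [[ 0.06372354 -0.01161002]
 [ 0.08602614  0.01267763]]
[227 109  14  13 168] [[0.0698, 0.0187], [0.0756, 0.0246], [0.081, 0.0305]]
[277 108  14  13 168] [[0.0708, -0.0289], [0.0765, -0.0232], [0.0819, -0.0173]]
corners [[ 0.10474911  0.04716615]
 [ 0.10474382 -0.04724007]]
```

```bash
python3 -m inch '[[[0.0019,0.0014,0.03,0,0,0.0014,1],[0,0,0.03,0,0,0,1],[0,0,0.01,0,0,0,1],[0,0,0.005,0,0,0,1],[0,0,0.005,0,0,0,1],[0,0,0.004,0,0,0,1],[0,0,0,0,0,0,1]]]' 80
python3 -c "
from h import *
go([.4633,-.3146,.1],-2.8)"
```

```text
t: 13.58
ee_pos: [0.4637, -0.3163, 0.0989]
tool_rot: [1.0, -0.025, 0.0, 0.0]
contact_force: [0.3, -0.6, -5.7]
width: 0.146
gripper_force: 81.0
t 13.57 pos [ 0.4637 -0.3163  0.0989] yaw -2.88 tiltz [ 0. -0.] | shift mm [-0.5 -1.6 -1.1] turn z -0.0013 F [ 0.26 -0.64 -5.7 ] w 0.146
```

```bash
python3 -m inch '[[[0,-0.0006,0.004,0,0,0,1],[0,0,0.004,0,0,0,1],[0,0,0.002,0,0,0,1],[0,0,0,0,0,0,1]]]' 80
python3 -c "
from h import *
s=read_state();print(s['ft_torque'].round(2))
go([.4633,-.3146,.1],-2.8)"
```

```text
t: 14.08
ee_pos: [0.4639, -0.3158, 0.089]
tool_rot: [1.0, -0.025, 0.0, 0.0]
contact_force: [-0.7, 0.2, 0.5]
width: 0.149
gripper_force: 82.0
[ 0.2   0.17 -0.03]
t 14.07 pos [ 0.4639 -0.3158  0.089 ] yaw -2.88 tiltz [ 0.0003 -0.0002] | shift mm [ -0.6  -1.1 -11. ] turn z -0.0014 F [-0.74  0.19  0.51] w 0.149
```

```bash
python3 -m inch '[[[0,0,0.005,0,0,0,1],[0,0,0.005,0,0,0,1],[0,0,0.004,0,0,0,1],[0,0,0,0,0,0,1]]]' 100
python3 -c "
from h import *
go([.4633,-.3146,.1],-2.8)"
```

```text
t: 14.58
ee_pos: [0.4639, -0.3158, 0.0747]
tool_rot: [1.0, -0.025, 0.0, 0.0]
contact_force: [0.1, -0.5, 3.4]
width: 0.143
gripper_force: 98.2
t 14.57 pos [ 0.4639 -0.3158  0.0747] yaw -2.88 tiltz [ 0.0004 -0.0003] | shift mm [ -0.7  -1.2 -25.3] turn z -0.0013 F [ 0.05 -0.46  3.44] w 0.143
```

```bash
python3 -m inch '[[[0,0,0.004,0,0,0,1],[0,0,0.003,0,0,0,1],[0,0,0.003,0,0,0,1],[0,0,0,0,0,0,1]]]' 100
python3 -m inch '[[[0,0,0.0015,0,0,0,1],[0,0,0,0,0,0,1]]]' 100
python3 -c "
from h import *
a,d=capture('wrist'); cv2.imwrite('pics/w4.png',a)
go([.4633,-.3146,.1],-2.8)"
```

```text
t: 15.08
ee_pos: [0.4639, -0.3159, 0.065]
tool_rot: [1.0, -0.025, 0.0, 0.0]
contact_force: [-1.9, 0.7, 6.7]
width: 0.146
gripper_force: 98.7
t: 15.32
ee_pos: [0.4639, -0.3158, 0.0636]
tool_rot: [1.0, -0.025, 0.0, 0.0]
contact_force: [-1.9, 0.6, 6.8]
width: 0.148
gripper_force: 98.8
t 15.38 pos [ 0.4639 -0.3159  0.0636] yaw -2.88 tiltz [ 0.0006 -0.0004] | shift mm [ -0.7  -1.2 -36.4] turn z -0.0014 F [-0.78 -0.11  7.81] w 0.147
```

View pics/w4.png

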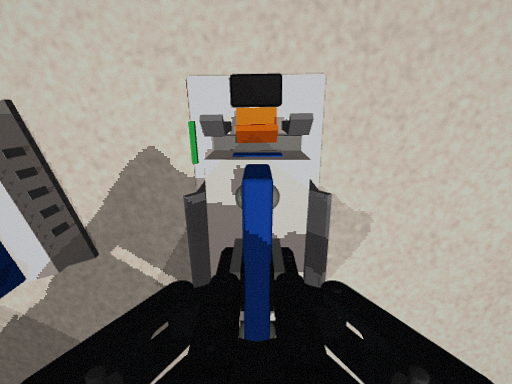

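The cassette sits between the guides, and the far orange catch at (256,128) is at the plate edge. I'll press slightly further, until I feel the stop.

```bash
python3 -m inch '[[[0,0,0.0015,0,0,0,1],[0,0,0,0,0,0,1]]]' 100
python3 -m inch '[[[0,0,0.001,0,0,0,1],[0,0,0,0,0,0,1]]]' 100
```

```text
t: 15.62
ee_pos: [0.4639, -0.3158, 0.0621]
tool_rot: [1.0, -0.025, 0.0, 0.0]
contact_force: [-1.0, 1.5, 7.3]
width: 0.15
gripper_force: 98.9
t: 15.88
ee_pos: [0.464, -0.3159, 0.0614]
tool_rot: [1.0, -0.025, 0.0, 0.0]
contact_force: [-2.7, 1.1, 9.7]
width: 0.145
gripper_force: 99.2
```

```bash
python3 -m inch '[[[0,0,-0.002,0,0,0,1],[0,0,0,0,0,0,0.4],[0,0,0,0,0,0,0.3],[0,0,-0.01,0,0,0,0.3],[0,0,-0.03,0,0,0,0.2],[0,0,-0.06,0,0,0,-0.2],[0,0,-0.04,0,0,0,-0.3],[0,0,0,0,0,0,-0.3]]]' 60
python3 - <<'E'
from h import *
m=camera_model("wrist"); a,d=capture("wrist"); cv2.imwrite("pics/w5.png",a); P=cloud(m,d)
h=cv2.cvtColor(a,cv2.COLOR_BGR2HSV).astype(int); H,S,V=h[...,0],h[...,1],h[...,2]
n,l,s,c=cv2.connectedComponentsWithStats(((H>100)&(H<125)&(S>130)&(V>60)).astype(np.uint8))
for i in range(1,n):
    if s[i,4]<700: continue
    p=P[l==i]; zt=np.percentile(p[:,2],70); p=p[np.abs(p[:,2]-zt)<.004]; r=cv2.minAreaRect(p[:,:2].astype(np.float32))
    A=np.c_[p[:,:2]-p[:,:2].mean(0),np.ones(len(p))]; print(s[i],r,zt,np.linalg.lstsq(A,p[:,2],rcond=None)[0].round(4))
go([.4902,-.131,.177],14.45)
E
```

```text
t: 16.88
ee_pos: [0.4648, -0.3165, 0.2064]
tool_rot: [1.0, -0.025, 0.002, 0.002]
contact_force: [0.1, -0.4, -0.3]
width: 0.654
gripper_force: 0.0
[  45  125   62   99 1351] ((0.4903216063976288, -0.13093321025371552), (0.10677260160446167, 0.014629915356636047), 13.792078971862793) 0.07923294015384214 [-0.0066  0.0294  0.0788]
[ 249  143   15  103 1330] ((0.46377646923065186, -0.31494295597076416), (0.012805034406483173, 0.10808079689741135), 87.2686767578125) 0.09721564379698824 [0.0016 0.0195 0.0968]
t 16.93 pos [ 0.464  -0.3159  0.2041] yaw -2.88 tiltz [ 0.0021 -0.0016] | shift mm [  16.8 -186.    26.9] turn z -0.3024 F [ 0.12  0.69 -0.03] w 0.653
```

View pics/w5.png

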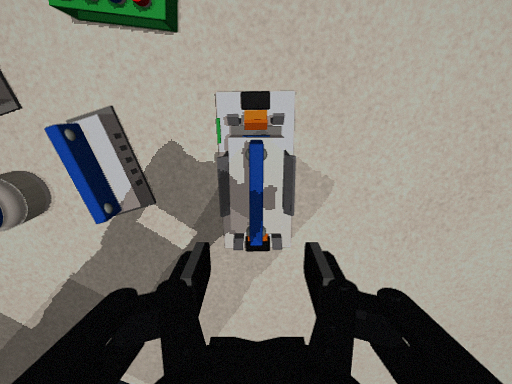

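The cassette is latched: its underside sits at about 18 mm and the fin is level end to end. Next is C.

Run:
```python
from h import *
# need w2's camera pose: rebuild from present hand-eye and w2's tool pose
m=camera_model("wrist"); s=read_state()
Rt=Ro.from_quat(s["tool_rot"]).as_matrix(); R=np.array(m["R"]); c=-R.T@np.array(m["t"])
off=Rt.T@(c-s["ee_pos"]); Rc=R@Rt
th=np.radians(3.35); T2=np.array([[np.cos(th),np.sin(th),0],[np.sin(th),-np.cos(th),0],[0,0,-1]])
m2=dict(m); m2["R"]=Rc@T2.T; m2["t"]=-m2["R"]@(np.array([.4525,.1285,.1975])+T2@off)
z=np.load("w2.npz"); a,d=z["a"],z["d"]; P=cloud(m2,d)
h=cv2.cvtColor(a,cv2.COLOR_BGR2HSV).astype(int)
k=(h[...,0]>22)&(h[...,0]<33)&(h[...,1]>130)&(abs(P[...,2]-.0325)<.004); p=P[k]
r=cv2.minAreaRect(p[:,:2].astype(np.float32)); print(r)
t=np.radians(r[2]-90); u=np.array([np.cos(t),np.sin(t)]); v=np.array([-u[1],u[0]])
x=p[:,:2]@u; y=p[:,:2]@v; print("deg",r[2]-90,"xlen",np.ptp(x)); 
xc=(np.percentile(x,.3)+np.percentile(x,99.7))/2
mid=abs(x-xc)<.06; hist=np.histogram(y[mid],bins=np.arange(y.min(),y.max(),.003)); print(list(zip((hist[1][:-1]-y.min()).round(3),hist[0])))
yc=y.min()+.09; print("centre",xc*u+yc*v)
```

```text
((0.5170791745185852, 0.33448526263237), (0.1557920277118683, 0.16973797976970673), 76.17724609375)
deg -13.82275390625 xlen 0.1697379995439134
[(np.float64(0.0), np.int64(251)), (np.float64(0.003), np.int64(152)), (np.float64(0.006), np.int64(0)), (np.float64(0.009), np.int64(0)), (np.float64(0.012), np.int64(0)), (np.float64(0.015), np.int64(0)), (np.float64(0.018), np.int64(0)), (np.float64(0.021), np.int64(0)), (np.float64(0.024), np.int64(0)), (np.float64(0.027), np.int64(0)), (np.float64(0.03), np.int64(0)), (np.float64(0.033), np.int64(0)), (np.float64(0.036), np.int64(0)), (np.float64(0.039), np.int64(0)), (np.float64(0.042), np.int64(0)), (np.float64(0.045), np.int64(0)), (np.float64(0.048), np.int64(0)), (np.float64(0.051), np.int64(0)), (np.float64(0.054), np.int64(0)), (np.float64(0.057), np.int64(0)), (np.float64(0.06), np.int64(0)), (np.float64(0.063), np.int64(0)), (np.float64(0.066), np.int64(0)), (np.float64(0.069), np.int64(0)), (np.float64(0.072), np.int64(0)), (np.float64(0.075), np.int64(0)), (np.float64(0.078), np.int64(0)), (np.float64(0.081), np.int64(0)), (np.float64(0.084), np.int64(3)), (np.float64(0.087), np.int64(178)), (np.float64(0.09), np.int64(174)), (np.float64(0.093), np.int64(18)), (np.float64(0.096), np.int64(0)), (np.float64(0.099), np.int64(0)), (np.float64(0.102), np.int64(0)), (np.float64(0.105), np.int64(0)), (np.float64(0.108), np.int64(0)), (np.float64(0.111), np.int64(0)), (np.float64(0.114), np.int64(0)), (np.float64(0.117), np.int64(0)), (np.float64(0.12), np.int64(0)), (np.float64(0.123), np.int64(0)), (np.float64(0.126), np.int64(0)), (np.float64(0.129), np.int64(0)), (np.float64(0.132), np.int64(0)), (np.float64(0.135), np.int64(0)), (np.float64(0.138), np.int64(0)), (np.float64(0.141), np.int64(0)), (np.float64(0.144), np.int64(0)), (np.float64(0.147), np.int64(0)), (np.float64(0.15), np.int64(0))]
centre [0.52019481 0.34618363]
```

```bash
python3 -m inch '[[[0.0042,-0.0465,0,0,0,0,-0.3],[0.0042,-0.0465,0,0,0,0,-0.3],[0.0042,-0.0465,0,0,0,0,-0.3],[0.0042,-0.0465,0,0,0,-0.15,-0.3],[0,0,0,0,0,-0.1524,-0.3],[0,0,0.04,0,0,0,-0.3],[0,0,0,0,0,0,-0.3],[0,0,0,0,0,0,-0.3]]]'
python3 - <<'E'
from h import *
m=camera_model("wrist"); a,d=capture("wrist"); P=cloud(m,d)
h=cv2.cvtColor(a,cv2.COLOR_BGR2HSV).astype(int); H,S,V=h[...,0],h[...,1],h[...,2]
n,l,s,c=cv2.connectedComponentsWithStats(((H>100)&(H<125)&(S>130)&(V>60)).astype(np.uint8))
for i in range(1,n):
    if s[i,4]<700: continue
    p=P[l==i]; p=p[np.abs(p[:,2]-.079)<.003]; print(s[i],cv2.minAreaRect(p[:,:2].astype(np.float32)))
go([.4902,-.131,.047],14.45)
E
```

```text
t: 17.92
ee_pos: [0.4899, -0.1309, 0.1632]
tool_rot: [0.992, 0.126, -0.0, -0.0]
contact_force: [-0.4, -0.7, -0.5]
width: 0.653
gripper_force: 0.0
[ 102    0   30   76 1401] ((0.5914403200149536, 0.004090671427547932), (0.0488986112177372, 0.013971825130283833), 13.929054260253906)
[ 250  145   16  111 1611] ((0.49059024453163147, -0.1302507519721985), (0.10618817806243896, 0.013019092381000519), 13.90756893157959)
[  79  180   64   58 2890] ((0.0, 0.0), (0.0, 0.0), 0.0)
[ 421  231   60   85 1296] ((0.0, 0.0), (0.0, 0.0), 0.0)
t 17.98 pos [ 0.4902 -0.131   0.1636] yaw 14.43 tiltz [ 0.0007 -0.0002] | shift mm [-1.000e-01 -0.000e+00  1.166e+02] turn z -0.0004 F [ 0.27 -0.22 -0.16] w 0.65
```

```bash
python3 -m inch '[[[0,0,0.05,0,0,0,-0.3],[0,0,0.045,0,0,0,-0.3],[0,0,0.02,0,0,0,-0.3],[0,0,0.001,0,0,0,0],[0,0,0,0,0,0,0.5],[0,0,0,0,0,0,1],[0,0,0,0,0,0,1],[0,0,0,0,0,0,1],[0,0,-0.01,0,0,0,1],[0,0,-0.04,0,0,0,1],[0,0,-0.05,0,0,0,1],[0,0,-0.03,0,0,0,1]]]' 60
python3 -c "
from h import *
go([.5306,.3887,.18],-13.8)"
```

```text
t: 19.48
ee_pos: [0.4902, -0.1309, 0.1799]
tool_rot: [0.992, 0.126, 0.001, 0.001]
contact_force: [0.0, 0.8, -1.8]
width: 0.148
gripper_force: 58.8
t 19.48 pos [ 0.4902 -0.1309  0.1799] yaw 14.45 tiltz [ 0.0027 -0.001 ] | shift mm [ 168.8 -493.    -0.5] turn z 0.4931 F [ 0.02  0.85 -1.76] w 0.148
```

```bash
python3 -m inch '[[[0.009,-0.0263,0,0,0,0,1],[0.0169,-0.0493,0,0,0,0,1],[0.0169,-0.0493,0,0,0,0,1],[0.0169,-0.0493,0,0,0,0,1],[0.0169,-0.0493,0,0,0,0,1],[0.0169,-0.0493,0,0,0,0,1],[0.0169,-0.0493,0,0,0,0,1],[0.0169,-0.0493,0,0,0,0,1],[0.0169,-0.0493,0,0,0,0,1],[0.0169,-0.0493,0,0,0,0,1],[0.0079,-0.023,0,0,0,0.16,1],[0,0,0,0,0,0.16,1]]]'
python3 -m inch '[[[0,0,0,0,0,0.12,1],[0,0,0,0,0,0.053,1],[0,0,0,0,0,0,1]]]'
python3 - <<'E'
from h import *
m=camera_model("wrist"); a,d=capture("wrist"); cv2.imwrite("pics/w6.png",a); P=cloud(m,d)
go([.5306,.3887,.18],-13.8)
h=cv2.cvtColor(a,cv2.COLOR_BGR2HSV).astype(int); H,S,V=h[...,0],h[...,1],h[...,2]
t=np.radians(-13.8); u=np.array([np.cos(t),np.sin(t)]); v=np.array([-u[1],u[0]]); M=np.c_[u,v]
k=(H>100)&(H<125)&(S>130)&(V>60)&(P[...,2]>.15); p=P[k]; zt=np.percentile(p[:,2],80); p=p[abs(p[:,2]-zt)<.004]
print("fin",zt,cv2.minAreaRect(p[:,:2].astype(np.float32)), "far end local",np.percentile((p[:,:2]-[.5306,.3887])@M,[1,50,99],axis=0).round(4).tolist())
k=(H>22)&(H<33)&(S>130)&(abs(P[...,2]-.0325)<.004); L=(P[k][:,:2]-[.5202,.3462])@M
print("rim",np.percentile(L,[.3,99.7],axis=0))
x=abs(L[:,0])<.06
for lo,hi in((-.1,-.07),(-.02,.02),(.07,.1)):
    q=L[(L[:,1]>lo)&(L[:,1]<hi)&(L[:,0]<.1)&(abs(L[:,0])<.075)]
    if len(q): print(lo,len(q),np.percentile(q[:,1],[1,50,99]).round(4), np.polyfit(q[:,0],q[:,1],1).round(4))
q=L[(L[:,0]>.07)]; print("far wall x",np.percentile(q[:,0],[1,50,99]).round(4))
E
```

```text
t: 20.98
ee_pos: [0.5299, 0.3906, 0.1772]
tool_rot: [0.999, -0.035, 0.0, -0.0]
contact_force: [0.1, -1.0, -1.4]
width: 0.151
gripper_force: 59.0
t: 21.35
ee_pos: [0.5303, 0.3888, 0.1774]
tool_rot: [0.993, -0.12, 0.0, -0.0]
contact_force: [-0.3, -0.3, -2.4]
width: 0.146
gripper_force: 58.9
t 21.4 pos [0.5304 0.3888 0.1773] yaw -13.72 tiltz [0.0001 0.0001] | shift mm [ 0.2  0.  -2.7] turn z 0.0013 F [ 0.09  0.39 -1.05] w 0.155
fin 0.20836629079579136 ((0.5386223793029785, 0.38780587911605835), (0.013653334230184555, 0.09021147340536118), 76.0345230102539) far end local [[-0.0352, -0.0054], [0.0166, 0.0009], [0.0524, 0.0074]]
rim [[-0.08418738 -0.08861908]
 [ 0.08394814  0.09025508]]
-0.1 520 [-0.0885 -0.0861 -0.0841] [ 0.0036 -0.0862]
-0.02 62 [-0.0011  0.0014  0.0038] [0.007 0.001]
0.07 79 [0.0861 0.0882 0.0906] [0.0032 0.088 ]
far wall x [0.0709 0.0819 0.0839]
```

View pics/w6.png

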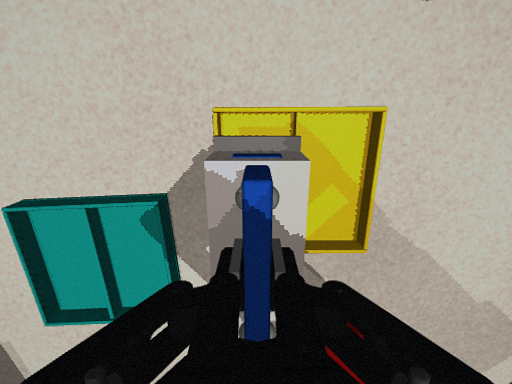

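```bash
python3 -m inch '[[[0,0,0.04,0,0,0,1],[0,0,0.05,0,0,0,1],[0,0,0.02,0,0,0,1],[0,0,0.007,0,0,0,1],[0,0,0.003,0,0,0,1],[0,0,0.002,0,0,0,1],[0,0,0,0,0,0,1]]]'
python3 -m inch '[[[0,0,0.0015,0,0,0,1],[0,0,0,0,0,0,1]]]'
```

```text
t: 22.28
ee_pos: [0.5308, 0.3891, 0.0556]
tool_rot: [0.993, -0.12, 0.0, -0.0]
contact_force: [0.1, -0.3, -1.5]
width: 0.151
gripper_force: 59.0
t: 22.52
ee_pos: [0.5305, 0.3889, 0.0534]
tool_rot: [0.993, -0.12, 0.0, -0.0]
contact_force: [0.7, -0.5, -1.4]
width: 0.154
gripper_force: 59.1
```

```bash
python3 -m inch '[[[0,0,0.001,0,0,0,1],[0,0,0,0,0,0,1]]]'
python3 -m inch '[[[0,0,0.0007,0,0,0,1],[0,0,0,0,0,0,1]]]'
```

```text
t: 22.78
ee_pos: [0.5306, 0.3891, 0.0533]
tool_rot: [0.993, -0.12, 0.0, -0.0]
contact_force: [-3.1, -0.5, 8.0]
width: 0.158
gripper_force: 60.3
t: 23.02
ee_pos: [0.5306, 0.3891, 0.0533]
tool_rot: [0.993, -0.12, 0.0, -0.0]
contact_force: [-6.8, -2.3, 13.8]
width: 0.154
gripper_force: 61.3
```

```bash
python3 -m inch '[[[0,0,-0.0015,0,0,0,1],[0,0,0,0,0,0,0.4],[0,0,0,0,0,0,0.3],[0,0,0,0,0,0,0.3],[0,0,-0.02,0,0,0,0.3],[0,0,-0.06,0,0,0,-0.1],[0,0,-0.06,0,0,0,-0.3],[0,0,0,0,0,0,-0.3]]]'
python3 -c "
from h import *
go([.62,.012,.18],14.6)"
```

```text
t: 24.02
ee_pos: [0.5324, 0.3902, 0.2001]
tool_rot: [0.993, -0.12, 0.004, -0.003]
contact_force: [0.0, 0.9, -0.5]
width: 0.652
gripper_force: 0.0
t 24.02 pos [0.5324 0.3902 0.2001] yaw -13.79 tiltz [0.0088 0.0056] | shift mm [175.  346.5  18.8] turn z -0.4955 F [ 0.01  0.89 -0.51] w 0.652
```

```bash
python3 -m inch '[[[0.0217,0.0433,0,0,0,0,-0.3],[0.0217,0.0433,0,0,0,0,-0.3],[0.0217,0.0433,0,0,0,0,-0.3],[0.0217,0.0433,0,0,0,0,-0.3],[0.0217,0.0433,0,0,0,0,-0.3],[0.0217,0.0433,0,0,0,0,-0.3],[0.0217,0.0433,0,0,0,0,-0.3],[0.0217,0.0433,0,0,0,-0.165,-0.3],[0,0,0,0,0,-0.165,-0.3],[0,0,0,0,0,-0.165,-0.3],[0,0,0,0,0,0,-0.3],[0,0,0,0,0,0,-0.3]]]'
python3 - <<'E'
from h import *
m=camera_model("wrist"); a,d=capture("wrist"); P=cloud(m,d)
h=cv2.cvtColor(a,cv2.COLOR_BGR2HSV).astype(int); H,S,V=h[...,0],h[...,1],h[...,2]
n,l,s,c=cv2.connectedComponentsWithStats(((H>100)&(H<125)&(S>130)&(V>60)).astype(np.uint8))
for i in range(1,n):
    if s[i,4]<700: continue
    p=P[l==i]; p=p[np.abs(p[:,2]-.079)<.003]; print(s[i],cv2.minAreaRect(p[:,:2].astype(np.float32)))
go([.62,.012,.048],14.6)
E
```

```text
t: 25.52
ee_pos: [0.6163, 0.0112, 0.1932]
tool_rot: [0.992, 0.125, -0.0, -0.0]
contact_force: [0.3, 0.4, -0.0]
width: 0.65
gripper_force: 0.0
[ 250  138   15  101 1283] ((0.6199527978897095, 0.012197082862257957), (0.10608088225126266, 0.013609901070594788), 14.843221664428711)
[ 214  306   47   35 1266] ((0.46785658597946167, -0.029901714995503426), (0.0, 0.0), 0.0)
t 25.57 pos [0.6163 0.0112 0.1932] yaw 14.41 tiltz [-0.0001 -0.    ] | shift mm [3.700e+00 1.000e-01 1.452e+02] turn z -0.0033 F [0.45 0.16 0.15] w 0.645
```

```bash
python3 -m inch '[[[0.0037,-0.0002,0.05,0,0,-0.005,-0.3],[0,0,0.05,0,0,0,-0.3],[0,0,0.032,0,0,0,-0.3],[0,0,0.013,0,0,0,0],[0,0,0,0,0,0,0.5],[0,0,0,0,0,0,1],[0,0,0,0,0,0,1],[0,0,0,0,0,0,1],[0,0,-0.01,0,0,0,1],[0,0,-0.04,0,0,0,1],[0,0,-0.05,0,0,0,1],[0,0,-0.03,0,0,0,1]]]' 60
python3 -c "
from h import *
go([.5103,.3047,.18],-13.7)"
```

```text
t: 27.08
ee_pos: [0.6204, 0.0122, 0.1812]
tool_rot: [0.992, 0.129, 0.001, 0.0]
contact_force: [1.1, 0.7, -1.9]
width: 0.15
gripper_force: 61.8
t 27.07 pos [0.6204 0.0122 0.1812] yaw 14.85 tiltz [ 0.0026 -0.0001] | shift mm [ -31.5 -310.9    0.9] turn z 0.4983 F [ 1.14  0.73 -1.93] w 0.15
```

```bash
python3 -m inch '[[[-0.002,-0.0222,-0.02,0,0,0,1],[-0.0045,-0.0444,0,0,0,0,1],[-0.0045,-0.0444,0,0,0,0,1],[-0.0045,-0.0444,0,0,0,0,1],[-0.0045,-0.0444,0,0,0,0,1],[-0.0045,-0.0444,0,0,0,0,1],[-0.0045,-0.0444,0,0,0,0,1],[-0.0025,-0.0222,0,0,0,0.15,1],[0,0,0,0,0,0.16,1],[0,0,0,0,0,0.14,1],[0,0,0,0,0,0.048,1],[0,0,0.02,0,0,0,1]]]'
python3 -m inch '[[[0,0,0,0,0,0,1]]]'
python3 - <<'E'
from h import *
m=camera_model("wrist"); a,d=capture("wrist"); cv2.imwrite("pics/w7.png",a); P=cloud(m,d)
go([.5103,.3047,.18],-13.7)
h=cv2.cvtColor(a,cv2.COLOR_BGR2HSV).astype(int); H,S,V=h[...,0],h[...,1],h[...,2]
t=np.radians(-13.8); u=np.array([np.cos(t),np.sin(t)]); v=np.array([-u[1],u[0]]); M=np.c_[u,v]
k=(H>100)&(H<125)&(S>130)&(V>60)&(P[...,2]>.15); p=P[k]; zt=np.percentile(p[:,2],80); p=p[abs(p[:,2]-zt)<.004]
print("fin",zt,cv2.minAreaRect(p[:,:2].astype(np.float32)), "local in tray",np.percentile((p[:,:2]-[.5202,.3462])@M,[1,50,99],axis=0).round(4).tolist())
k=(H>22)&(H<33)&(S>130)&(abs(P[...,2]-.0325)<.004); L=(P[k][:,:2]-[.5202,.3462])@M
print("rim",np.percentile(L,[.3,99.7],axis=0))
E
```

```text
t: 28.58
ee_pos: [0.5094, 0.3055, 0.1789]
tool_rot: [0.993, -0.119, 0.001, -0.001]
contact_force: [0.9, 0.6, -2.9]
width: 0.152
gripper_force: 61.8
t: 28.7
ee_pos: [0.5082, 0.3047, 0.1768]
tool_rot: [0.993, -0.119, -0.002, 0.001]
contact_force: [0.4, -0.5, -2.1]
width: 0.155
gripper_force: 61.8
t 28.75 pos [0.5089 0.3048 0.1778] yaw -13.65 tiltz [-0.0017 -0.0008] | shift mm [ 1.4 -0.2 -2.2] turn z 0.0009 F [-0.83  0.15 -1.41] w 0.149
fin 0.20675319479616136 ((0.5152142643928528, 0.3040746748447418), (0.01364440843462944, 0.09139574319124222), 76.19454956054688) local in tray [[-0.0374, -0.0485], [0.0142, -0.0422], [0.0503, -0.0357]]
rim [[-0.08427457 -0.08819987]
 [ 0.08406579  0.09042606]]
```

View pics/w7.png

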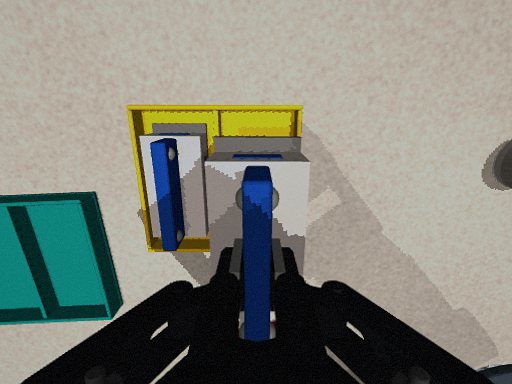

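```bash
python3 -m inch '[[[0.0014,0,0.04,0,0,0,1],[0,0,0.05,0,0,0,1],[0,0,0.02,0,0,0,1],[0,0,0.008,0,0,0,1],[0,0,0.004,0,0,0,1],[0,0,0,0,0,0,1]]]'
python3 -m inch '[[[0,0,0.001,0,0,0,1],[0,0,0.001,0,0,0,1],[0,0,0,0,0,0,1]]]'
```

```text
t: 29.5
ee_pos: [0.5116, 0.3045, 0.057]
tool_rot: [0.993, -0.119, 0.001, -0.0]
contact_force: [-0.1, -0.5, -1.9]
width: 0.155
gripper_force: 61.8
t: 29.88
ee_pos: [0.5114, 0.3043, 0.0544]
tool_rot: [0.993, -0.119, 0.0, -0.0]
contact_force: [-0.7, -0.9, -0.5]
width: 0.15
gripper_force: 62.1
```

```bash
python3 -m inch '[[[0,0,0.0005,0,0,0,1],[0,0,0,0,0,0,1]]]'
python3 -m inch '[[[0,0,0.0005,0,0,0,1],[0,0,0,0,0,0,1]]]'
```

```text
t: 30.12
ee_pos: [0.5114, 0.3042, 0.0543]
tool_rot: [0.993, -0.119, 0.0, -0.0]
contact_force: [-2.8, -2.2, 6.6]
width: 0.15
gripper_force: 63.2
t: 30.38
ee_pos: [0.5114, 0.3042, 0.0543]
tool_rot: [0.993, -0.119, 0.0, -0.0]
contact_force: [-5.9, -2.1, 12.6]
width: 0.154
gripper_force: 64.1
```

On the floor. I'll release, rise and check everything.

```bash
python3 -m inch '[[[0,0,-0.001,0,0,0,1],[0,0,0,0,0,0,0.4],[0,0,0,0,0,0,0.3],[0,0,0,0,0,0,0.3],[0,0,-0.02,0,0,0,0.3],[0,0,-0.06,0,0,0,0.1],[0,0,-0.06,0,0,0,0],[-0.05,0,-0.04,0,0,0,0],[-0.05,0,0,0,0,0,0],[0,0,0,0,0,0,0],[0,0,0,0,0,0,0],[0,0,0,0,0,0,0]]]'
python3 - <<'E'
from h import *
go([.4,.3,.2],0)
for nm,zz in(("wrist",0),("top",0)):
    m=camera_model(nm); a,d=capture(nm); P=cloud(m,d)
    if nm=="wrist": cv2.imwrite("pics/w8.png",a)
    h=cv2.cvtColor(a,cv2.COLOR_BGR2HSV).astype(int); H,S,V=h[...,0],h[...,1],h[...,2]
    n,l,s,c=cv2.connectedComponentsWithStats(((H>100)&(H<125)&(S>130)&(V>60)).astype(np.uint8))
    for i in range(1,n):
        if s[i,4]<40: continue
        p=P[l==i]
        if abs(p[:,1].mean()-.05)>.5 or p[:,0].mean()<.3: continue
        print(nm,s[i],p.mean(0).round(3),np.percentile(p[:,2],[50,95]).round(4))
    if nm=="top":
        k=(H>22)&(H<33)&(S>130)
        for nn,k in(("bottle",(H>5)&(H<18)&(S>130)&(V>90)&(P[...,2]>.1)),("rack",(H>45)&(H<80)&(S>100))):
            ys,xs=np.where(k); print(nn,xs.mean().round(1),ys.mean().round(1),k.sum())
        cv2.imwrite("pics/t4.png",cv2.resize(a[100:260,120:420],(800,427)))
E
```

```text
t: 31.88
ee_pos: [0.416, 0.3273, 0.2333]
tool_rot: [0.993, -0.119, 0.0, -0.0]
contact_force: [0.4, -0.5, -0.3]
width: 0.496
gripper_force: 0.0
t 31.88 pos [0.416  0.3273 0.2333] yaw -13.73 tiltz [0.0002 0.    ] | shift mm [-9.  30.3 33.3] turn z -0.2396 F [ 0.38 -0.51 -0.32] w 0.496
wrist [ 160   35   24  114 1492] [0.533 0.388 0.086] [0.0838 0.0851]
wrist [ 250   35   14  113 1452] [0.513 0.304 0.085] [0.0838 0.0851]
top [173 155   6  17  55] [0.543 0.377 0.121] [0.0827 0.5115]
top [194 160   8  23  72] [0.515 0.301 0.093] [0.0809 0.0885]
top [367 170   4  30 102] [ 0.455 -0.303  0.124] [0.094  0.1004]
top [276 181  14  14 158] [ 0.452 -0.003  0.095] [0.0849 0.0905]
bottle 237.1 117.3 45
rack 302.5 142.7 271
```

View pics/t4.png

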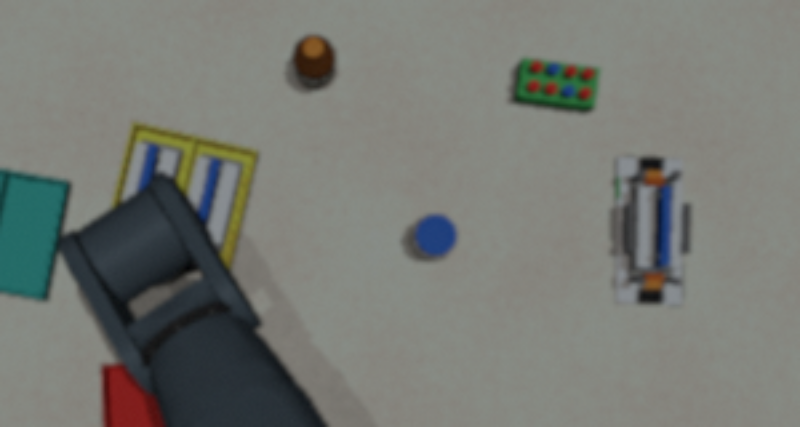

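View pics/w8.png

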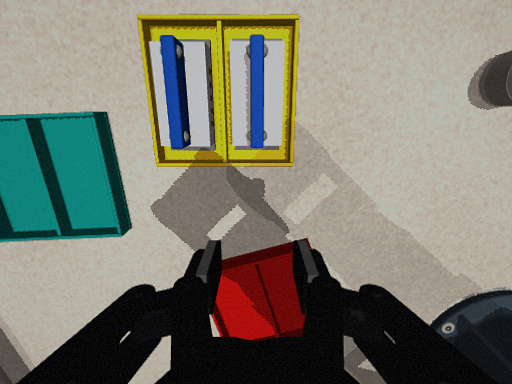

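Both empties lie flat, one per slot. The heavy cassette is held down in the dock, and the bottle, jar and rack are where they were.

```bash
python3 -c "
from cell import *
print(finish_job())"
```

```text
the job is handed in; nothing more can be done
None
```

I handed the job in at about 32 s: by the final camera check, the heavy cassette (4.6 N tipped, against 1.9 N for the one empty I tipped; the other I ruled out and confirmed light on lifting) is latched in the dock, both empties lie flat in the yellow tray, one per slot, and the bottle, jar and rack are undisturbed.

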